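# Mount the round stake from its case in the bench block

## Robot

A 6-joint arm with a two-finger parallel gripper is mounted at the origin on the work surface. World frame = base frame: x ahead of the robot, y to its left, z up, the work surface at z = 0. Lengths are in m, angles in rad, forces in N, time in s.
With the tool pointing down it reaches from about 0.275 to 0.875 m from the base axis. Payload 12.5 kg.
Tool frame: the origin (TCP) lies on the centre line of the jaws, within the pads' length; the fingertips stand r.finger_overhang ahead of it and the grasp point (between the pads) lies 3 mm ahead of it (r.finger_overhang is the distance from the TCP to the fingertips, in m); z points along the fingers, y is the direction in which the jaws open and shut (so a half turn about z gives the same grasp; the last joint's range is limited). The gripper opens to 85 mm and grips with 20 to 120 N. Pads are 22 mm wide; open, the fingers measure 114 mm over their backs; the gripper's body (76 mm by 85 mm) begins 54 mm behind the grasp point. The pads swing forward as they close: fully open they stand 13 mm farther back than shut.
Start: joints at [-1.396, 0.351, 1.652, -0, 1.139, -0.085], TCP at [0.141, -0.532, 0.253] pointing down, gripper open.
Joint ranges: [-2.75, 2.75], [-0.79, 2.1], [0.01, 2.65], [-1.57, 4.71], [0.07, 3.14], [-2.87, 2.87]. Speed limits (rad/s): [2.22, 2.22, 2.79, 3.14, 3.14, 3.14].

## Interface

Orientations are given as a unit quaternion [x, y, z, w].
In Python, from cell import r, optics gives the robot as it stands. The module is installed in compiled form; this text tells all that it offers. Calls block until the motion is done:
- r.move_to(position, orientation): joint-space move of the TCP to a pose.
- r.move_linear(position, rot=None, vel=0.15): straight line of the TCP; rot=None keeps the orientation; vel is the mean speed in m/s.
- r.set_joints(angles): joint-space move.
- r.set_gripper(opening, squeeze=None): opening from 0.0 (shut) to 1.0 (fully open); squeeze is the grip in N (None keeps the last); returns when the fingers have stopped.
- r.sleep(seconds).
- r.inverse_kinematics(position, orientation): joint angles nearest the present ones, or None.
- optics.get_image(name): name is "scene" or "top" or "wrist"; returns a dict with "pixels" (400x640x3 uint8, red, green, blue), "depth" (400x640 float32, m along the optical axis (not along the pixel's ray), 0 where there is no reading), "fx", "fy", "cx", "cy" (pixels), "D" ([k1, k2, p1, p2, k3] as OpenCV has them; the pictures are not rectified), "camera_from_world" (4x4, takes a point from world to camera coordinates); the wrist camera has in their place "mount" (4x4, takes a point from camera to tool coordinates, whose origin is the TCP and whose axes are the flange's). Camera axes: x right, y down, z forward; pixel columns grow to the right and rows downward; lengths in m; the calibration is good to about 2 mm. A picture is of the moment at which its call begins: read the wrist's pose just before it.
A pose or a line that the arm cannot do raises r.PlanningError and nothing moves.
- r.hand_in(): hands the job in, once; it reports no verdict.
Readings, each from a call of its own:
- r.current_t(): time.
- r.current_q(): joint angles.
- r.current_qvel(): joint speeds.
- r.current_effort(): joint torques, N m.
- r.current_tool_pos(): TCP position.
- r.current_ee_rot(): TCP orientation.
- r.current_contact_force(): force on the tool from outside, world axes, zero at the start.
- r.current_torque(): the same for the moment, N m.
- r.current_opening(): opening from 0.0 (shut) to 1.0 (fully open).
Only numpy, scipy, OpenCV 4.12 (cv2) and the standard library are available. Lean on these libraries where they do the work, as an engineer would, in place of code of your own. Each camera call takes 0.05 s, during which the arm holds its last target.

## Task

Lift the lid of the wooden stake case open until it rests on its stop, and take out the round-headed steel stake (not the square-headed one). Find the plain hole in the steel of the stake block with the foot of the shank and press the stake straight in until it is fully home, its head sitting down on the steel. Leave the lid open, the other stake in its place and everything else on the bench undisturbed.

Things in the scene. Friction and masses are not known exactly. Their poses are not given: they have to be found in the camera images.
- case: Stake case of medium-brown wood: a base 130 mm (its x) by 170 mm (its y), 40 mm high, with two loosely fitting round holes side by side, at x = -10 mm and y = +42 or -42 mm, in which the stakes stand; covered by a hinged lid. Origin: centre of its underside; z up; the hinge runs along y at the far edge (x = +65 mm).
- lid (a joint): Angle of the case lid: 0 shut, grows as it opens, 1.8 rad resting on its stop (leaning back beyond upright). Moves freely: from about 1.1 rad on it falls open by itself, below about 0.9 rad it falls shut. The lid is a 5 mm wood shell, 56 mm deep, 0.22 kg; shut, its top is 96 mm above the table.
- lid_handle (a point): Middle of the dark bar handle on top of the lid: a round bar 11 mm thick, 80 mm long along the case's y (parallel to the hinge), held 35 mm off the lid's top face, 20 mm from its free front edge. The frame turns with the lid; with the lid shut it is aligned with the case.
- lid_hinge (a point): A point on the hinge axis of the lid (mid-length), which runs along the case's y at 40 mm above the table, 110 mm behind the handle. Lifting the handle swings it up and away from the robot about this axis.
- stake_round_head (a point): The steel stake to mount: a plain round shank 16 mm across and 30 mm long with a 1 mm bevel at its foot, under a round head 28 mm across and 44 mm high; 0.17 to 0.33 kg. The point is the middle of the head: 22 mm above the shoulder, 52 mm above the foot; z along the stake, upwards. It stands in either of the case's two holes, its shoulder resting on the base.
- stake_square_head (a point): The other steel stake, to be left in the case: the same shank under a square head 26 by 26 mm, 44 mm high. The point is the middle of the head. It stands in the case's other hole.
- block: Stake block fixed to the bench: a pale wood frame 120 x 120 mm, 40 mm high, around a steel insert 58 x 58 mm, top 46 mm above the table, with one hole. Origin: centre of underside; z up. From 15 mm down a stiff friction pad in the hole resists: the shank stops there by itself and takes a steady push of about 10 N in all for the last 15 mm; the pad does not spring back.
- block_top (a point): Centre of the frame at the height of the steel's top face (46 mm above the table). The hole in the middle of the steel is upright, blind, sharp-edged (no chamfer), 17.2 mm wide and deeper than the shank. The insert does not sit true in the frame: the hole's centre lies up to 3 mm either way from this point along the block's x and y.
- screwdriver: Bystander: a small screwdriver, 130 mm long, lying between the case and the block. Not to be disturbed.
- hammer: Bystander: a small bench hammer, 180 mm long, lying. Not to be disturbed.
- brush: Bystander: a bench brush, 170 mm long, lying near the far edge. Not to be disturbed.
- cup: Bystander: a white cup, 80 mm high, 70 mm across. Not to be disturbed.
- jar: Bystander: a small glass jar with a dark metal lid, 70 mm high, 56 mm across. Not to be disturbed.
- collar: Bystander: a plain brass ring, 44 mm across, 14 mm high, lying flat. Not to be disturbed.
- clamp: Bystander: a dark wooden ring clamp, 120 mm long, lying. Not to be disturbed.
- stake_round: The round stake as a whole (see its head point); origin: centre of its foot, z upwards.
Not all that is in view belongs to the job. There is more than one size of the case; the one meant has the size given above. Leave any yellow look-alike of the block alone.

How it is judged:
On the way, in this order (a step that is already met when the one before it is completed fails the run):
1. the lid is open and rests on its stop (value of joint lid above 1.74 rad and velocity of joint lid below 0.1 rad/s), for 0.2 s.
2. the round stake is lifted clear of the case base (z of stake_round_head in the frame of case above 0.096 m), for 0.1 s.
3. its shank has entered the hole of the block by 8 mm (z of stake_round_head in the frame of block below 0.09 m and horizontal distance between stake_round_head and block_top below 0.01 m and angle between stake_round_head's own z axis and vertical below 0.12 rad), for 0.1 s.
At the end, for the whole second after the job is handed in: The round stake stands upright (within 0.06 rad) in the block's hole, its head down on the steel to within 2 mm, released and at rest; the lid rests on its stop (above 1.74 rad); the square stake is still in its hole (z of stake_round_head in the frame of block below 0.07 m and horizontal distance between stake_round_head and block_top below 0.01 m and angle between stake_round_head's own z axis and vertical below 0.06 rad and value of joint lid above 1.74 rad and linear speed of stake_round below 0.02 m/s and distance of stake_square_head from where it was at the start of the episode below 0.01 m); the robot touches nothing.
It fails at once if the square stake is shifted by more than 10 mm (distance of stake_square_head from where it was at the start of the episode above 0.01 m).
It fails at once if another thing on the bench is shifted by more than 20 mm (distance of any of screwdriver, hammer, brush, cup, jar, collar, clamp from where it was at the start of the episode above 0.02 m).
It also fails if it takes over 69 s, if anything falls off the work surface, if the arm or the gripper's body presses on something with over 40 N, if the wrist force passes 120 N, or if a joint passes its speed limit or range.

## Working session

There is one attempt and no reset: what is moved stays moved. The work goes in short steps, each a Python script; the robot and the scene stay as the last script left them, time stands still between calls to the robot, and variables do not carry over. Pictures are saved under pics/ and viewed, and the job is handed in when it is done.

```bash
mkdir -p pics; ls; python3 - <<'E'
from cell import r, optics
import cv2, numpy as np
print(r.current_t(), r.current_q(), r.current_tool_pos(), r.current_ee_rot(), r.finger_overhang, r.current_opening(), r.current_contact_force())
for n in ["scene","top","wrist"]:
    i=optics.get_image(n)
    cv2.imwrite(f"pics/{n}0.png", i["pixels"][:,:,::-1]); np.save(f"{n}0.npy", i, allow_pickle=True)
    print(n, {k:(v.tolist() if hasattr(v,'tolist') else v) for k,v in i.items() if k not in("pixels","depth")}, (i["depth"]>0).mean())
print(r.current_t())
E
```

```text
pics
0.0 [-1.39557073e+00  3.51215840e-01  1.65244368e+00 -2.78939538e-07
  1.13912773e+00 -8.45845714e-02] [ 0.14127014 -0.53121561  0.25276214] [ 9.91574009e-01  1.29540059e-01 -2.71870984e-05 -5.96679021e-04] 0.022 1.0010284897042747 [ 0.07340557  0.02233157 -0.30443939]
scene {'fx': 445.35176427478046, 'fy': 445.35176427478046, 'cx': 309.6976784033577, 'cy': 198.78961789768098, 'D': [-0.013965779247431887, 0.0, 0.0, 0.0, 0.0], 'camera_from_world': [[-0.2009087546191658, 0.9795611841589816, 0.009775418478491402, 0.07728252922243467], [0.8069789969634588, 0.171152721895601, -0.5652359191059754, -0.3605644841914389], [-0.5553562557289019, -0.10567228717493013, -0.8248713820626785, 1.5454512367894717], [0.0, 0.0, 0.0, 1.0]]} 0.99594921875
top {'fx': 370.2234669016708, 'fy': 370.2234669016708, 'cx': 321.7493500585959, 'cy': 203.10506348496236, 'D': [-0.052098738199667996, 0.0, 0.0, 0.0, 0.0], 'camera_from_world': [[0.005528792375841115, -0.9999766448834323, -0.004017728529719633, 0.018333645786242116], [-0.9959046204111526, -0.0051436150767229065, -0.09026367080758917, 0.5051134320382322], [0.09024089703999602, 0.0045003235012819175, -0.9959097989224729, 1.0574301916798337], [0.0, 0.0, 0.0, 1.0]]} 0.99605859375
wrist {'fx': 290.3693429035186, 'fy': 290.3693429035186, 'cx': 318.83972006275036, 'cy': 197.96572090873642, 'D': [0.014608960523591393, 0.0, 0.0, 0.0, 0.0], 'mount': [[-0.0007697311086317415, -0.9592388433457433, -0.28259555716737533, 0.07218541778114666], [0.9999996971164236, -0.0007057888527180825, -0.00032806882632737734, 0.0007066080984454715], [0.00011524356742758493, -0.28259572409860384, 0.9592390960756884, -0.12123945141768538], [0.0, 0.0, 0.0, 1.0]]} 0.99589453125
0.15
```

View pics/scene0.png

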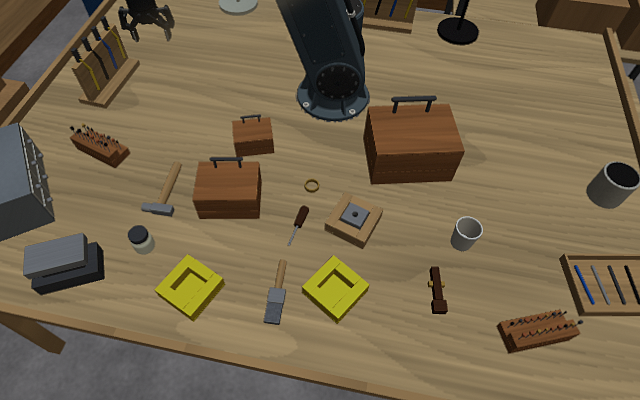

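View pics/top0.png

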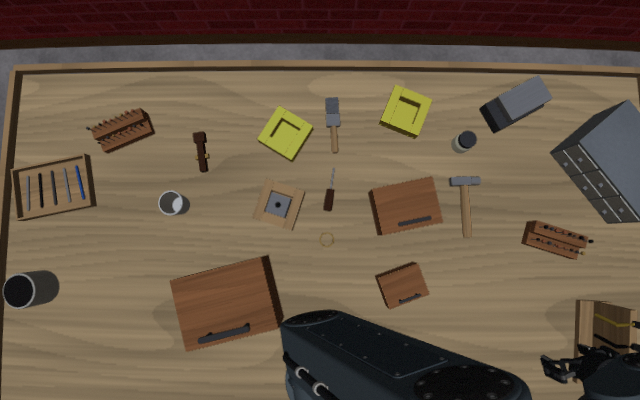

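View pics/wrist0.png

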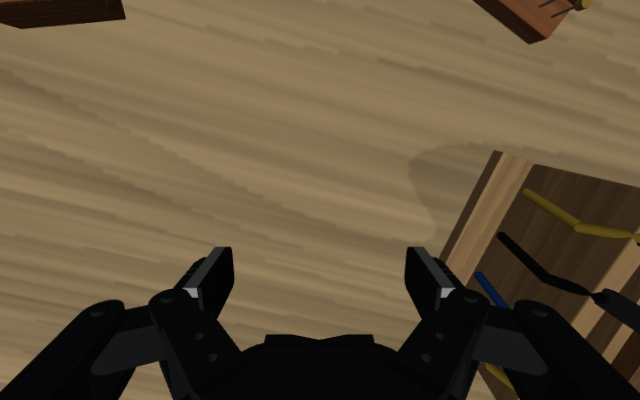

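The top image shows three brown cases. The middle-sized one, around (405,205), is the likely one. The block is at (279,204), with the screwdriver between them. Next I'll measure.

```bash
cat > h.py <<'E'
import numpy as np, cv2
from scipy.spatial.transform import Rotation as R
def K(i): return np.array([[i["fx"],0,i["cx"]],[0,i["fy"],i["cy"]],[0,0,1.]])
def cam_pose(i,T=None):
    "world_from_camera"
    if "camera_from_world" in i: return np.linalg.inv(np.array(i["camera_from_world"]))
    return T@np.array(i["mount"])
def toolT(p,q):
    T=np.eye(4);T[:3,:3]=R.from_quat(q).as_matrix();T[:3,3]=p;return T
def rays(i,px,T=None):
    W=cam_pose(i,T);u=cv2.undistortPoints(np.array(px,float).reshape(-1,1,2),K(i),np.array(i["D"],float)).reshape(-1,2)
    d=np.c_[u,np.ones(len(u))]@W[:3,:3].T
    return W[:3,3],d
def plane(i,px,z,T=None):
    o,d=rays(i,px,T); return o+d*((z-o[2])/d[:,2:3])
def cloud(i,T=None):
    h,w=i["depth"].shape
    px=np.stack(np.meshgrid(np.arange(w),np.arange(h)),-1).reshape(-1,2)
    o,d=rays(i,px,T); P=o+d*i["depth"].reshape(-1,1); P[i["depth"].ravel()==0]=np.nan
    return P.reshape(h,w,3)
def tri(rs):
    A=np.zeros((3,3));b=np.zeros(3)
    for o,d in rs:
        d=d/np.linalg.norm(d);M=np.eye(3)-np.outer(d,d);A+=M;b+=M@o
    return np.linalg.solve(A,b)
def down(yaw):  # tool z down; tool y at angle yaw+... : y axis = (-sin? ) computed
    # tool x axis along (cos,sin)(yaw), z down, y = z x x
    x=np.array([np.cos(yaw),np.sin(yaw),0]);z=np.array([0,0,-1.]);y=np.cross(z,x)
    return R.from_matrix(np.c_[x,y,z]).as_quat()
E
python3 - <<'E'
from h import *
for n,(c0,c1,r0,r1) in {"top":(360,455,165,245),"scene":(185,270,150,225)}.items():
    i=np.load(n+"0.npy",allow_pickle=True).item();P=cloud(i)
    m=np.zeros(P.shape[:2],bool);m[r0:r1,c0:c1]=1
    hist=np.histogram(P[m][:,2],np.arange(-.01,.16,.01));print(hist[0])
    for lo,hi in((.085,.105),(.118,.145)):
        s=m&(P[...,2]>lo)&(P[...,2]<hi); Q=P[s]
        rc=cv2.minAreaRect((Q[:,:2]*1000).astype(np.float32)); print(n,lo,np.median(Q[:,2]),s.sum(),rc)
    # block
i=np.load("top0.npy",allow_pickle=True).item();P=cloud(i)
for (c0,c1,r0,r1),lo,hi in (((250,310,172,235),.034,.043),((250,310,172,235),.0435,.055)):
    m=np.zeros(P.shape[:2],bool);m[r0:r1,c0:c1]=1
    s=m&(P[...,2]>lo)&(P[...,2]<hi);Q=P[s];print(np.histogram(P[m][:,2],np.arange(-.01,.07,.005))[0],np.median(Q[:,2]),cv2.minAreaRect((Q[:,:2]*1000).astype(np.float32)))
E
```

```text
[1248 3088   31   61   25   26   22   23   29   24 2561  278    0    0
  128   15]
top 0.085 0.09760642385356455 2856 ((493.16156005859375, -212.3984375), (130.51882934570312, 172.5082550048828), 12.284486770629883)
top 0.118 0.1371578595323527 143 ((449.1235046386719, -221.77813720703125), (10.9212064743042, 89.84814453125), 12.200206756591797)
[1516 1007  205  159  139  149  135  141  159  157 2393   37   12   30
  108    1]
scene 0.085 0.09543523448194924 2511 ((493.52081298828125, -211.76858520507812), (135.6923065185547, 170.7658233642578), 12.353509902954102)
scene 0.118 0.1336335249453034 142 ((451.4259338378906, -220.97921752929688), (10.481332778930664, 89.51335144042969), 11.705946922302246)
[   0  532 1405   91   19   10   11   26   38  312  950  330   37    0
    0] 0.040818378426473956 ((499.5904235839844, 147.29669189453125), (120.52965545654297, 120.06996154785156), 71.88411712646484)
[   0  532 1405   91   19   10   11   26   38  312  950  330   37    0
    0] 0.046347841727013894 ((499.2298583984375, 146.90737915039062), (117.89994812011719, 118.67878723144531), 72.79280090332031)
```

```bash
python3 - <<'E'
from h import *
i=np.load("top0.npy",allow_pickle=True).item()
a=i["pixels"][160:260,240:460,::-1]; cv2.imwrite("pics/topz.png",cv2.resize(a,None,fx=3.6,fy=3.6,interpolation=cv2.INTER_CUBIC))
i=np.load("scene0.npy",allow_pickle=True).item()
a=i["pixels"][140:260,180:400,::-1]; cv2.imwrite("pics/scenez.png",cv2.resize(a,None,fx=3.6,fy=3.6,interpolation=cv2.INTER_CUBIC))
E
```

```text
(no output)
```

View pics/topz.png

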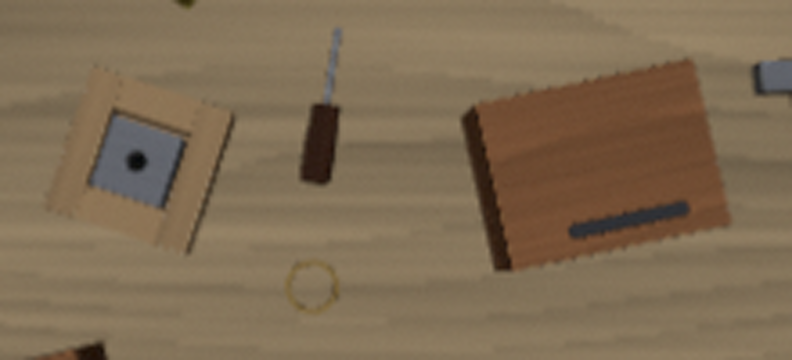

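View pics/scenez.png

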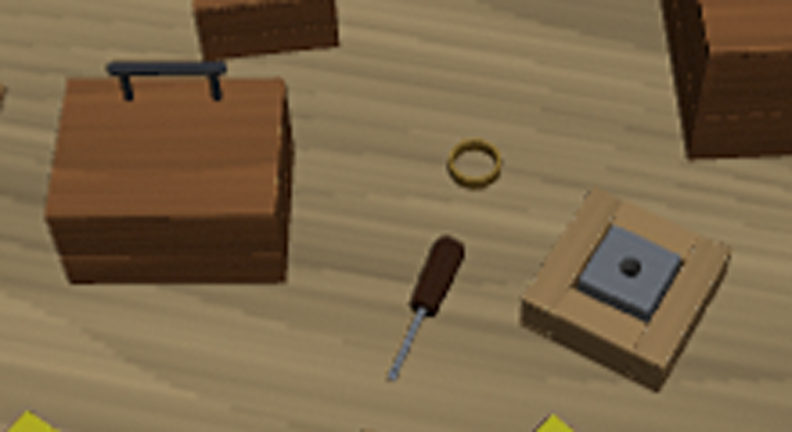

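```bash
python3 - <<'E'
from h import *
from cell import r
rs=[]
for n,(c0,c1,r0,r1) in {"top":(385,440,205,232),"scene":(205,245,153,170)}.items():
    i=np.load(n+"0.npy",allow_pickle=True).item()
    hsv=cv2.cvtColor(i["pixels"],cv2.COLOR_RGB2HSV); m=np.zeros(hsv.shape[:2],np.uint8)
    m[r0:r1,c0:c1]=((hsv[...,1]<90)&(hsv[...,2]<90))[r0:r1,c0:c1]
    nn,l,s,c=cv2.connectedComponentsWithStats(m); k=1+np.argmax(s[1:,4]); 
    px=np.argwhere(l==k)[:,::-1].astype(float); print(n,s[k],px.mean(0), cv2.minAreaRect(px.astype(np.float32)))
    # ends centre of bar
    rc=cv2.minAreaRect(px.astype(np.float32)); p=rc[0] if n=="top" else ((px[:,0].min()+px[:,0].max())/2, None)
    if n=="scene":
        # bar only: top rows per column
        cols=np.unique(px[:,0]); mid=[(px[px[:,0]==cc][:,1].min()) for cc in cols]; 
        L=np.polyfit(cols,mid,1); cx=(cols.min()+cols.max())/2; hist=[(px[:,0]==cc).sum() for cc in cols]; print(hist); th=np.median(hist)
        p=(cx,np.polyval(L,cx)+(th-1)/2)
    o,d=rays(i,[p]); rs.append((o,d[0])); print(p,plane(i,[p],.131))
print("bar",tri(rs))
# IK tests
yaw=np.radians(12.3);ex=np.array([np.cos(yaw),np.sin(yaw),0]);h0=np.array([.4933,-.212,0])+.065*ex+[0,0,.04]
for s in(np.pi/2,-np.pi/2):
    for th in (0,.6,1.2,1.78):
        a=np.radians(180)-np.arctan2(91,110)-th
        p=h0+.1428*(np.cos(a)*ex+np.array([0,0,np.sin(a)]))
        ey=np.array([-ex[1],ex[0],0])
        q=R.from_rotvec(ey*0.3*th)*R.from_quat(down(yaw+s)); z=q.as_matrix()[:,2]
        print(s,th,p,z,r.inverse_kinematics(p-.003*z,q.as_quat()))
E
```

```text
top [398 216  33  10 123] [414.12195122 220.61788618] ((414.13165283203125, 220.61460876464844), (3.631838083267212, 32.965911865234375), 77.90524291992188)
(414.13165283203125, 220.61460876464844) [[ 0.45040324 -0.22172659  0.131     ]]
scene [210 157  33   8 138] [225.78985507 158.70289855] ((226.0, 160.5), (7.0, 32.0), 90.0)
[np.int64(3), np.int64(4), np.int64(4), np.int64(5), np.int64(7), np.int64(6), np.int64(4), np.int64(4), np.int64(4), np.int64(4), np.int64(4), np.int64(4), np.int64(4), np.int64(3), np.int64(4), np.int64(4), np.int64(4), np.int64(4), np.int64(4), np.int64(4), np.int64(4), np.int64(4), np.int64(4), np.int64(4), np.int64(4), np.int64(4), np.int64(4), np.int64(4), np.int64(5), np.int64(5), np.int64(5), np.int64(4), np.int64(3)]
(np.float64(226.0), np.float64(158.53030303030303)) [[ 0.44958366 -0.22047548  0.131     ]]
bar [ 0.45024035 -0.22083461  0.13187065]
1.5707963267948966 0 [ 0.44930437 -0.2215926   0.1310242 ] [ 0.  0. -1.] [-5.51137572e-01  4.28824585e-01  1.88093928e+00 -4.44089210e-16
  8.31828790e-01 -7.65813070e-01]
1.5707963267948966 0.6 [ 0.5182977
[... 481 characters left out ...]
743]
-1.5707963267948966 0 [ 0.44930437 -0.2215926   0.1310242 ] [ 0. -0. -1.] [-5.51137572e-01  4.28824585e-01  1.88093928e+00 -4.44089210e-16
  8.31828790e-01  2.37577958e+00]
-1.5707963267948966 0.6 [ 0.51829778 -0.2065496   0.1772527 ] [-0.17492005 -0.03813874 -0.98384369] [-0.41604507  0.51699135  1.60268254 -0.11490801  1.17021476  2.56358683]
-1.5707963267948966 1.2 [ 0.6007439  -0.18857344  0.17553488] [-0.34418798 -0.07504512 -0.93589682] [-0.30919083  0.72414244  1.27284655 -0.17822009  1.46141715  2.66559836]
-1.5707963267948966 1.78 [ 0.66613012 -0.17431694  0.12872624] [-0.49729716 -0.10842832 -0.86077804] [-0.24313907  0.97878421  0.94676003 -0.22885593  1.70030082  2.71038523]
```

```bash
python3 - <<'E'
from h import *
from cell import r, optics
yaw=np.radians(12.3)
q=down(yaw+np.pi/2)
b=np.array([.4498,-.2213,.1315])
r.set_gripper(0.6,40)
r.move_to(b+[0,0,.09],q)
r.move_linear(b+[0,0,.003],vel=.12)
print(r.current_t(),r.current_tool_pos(),r.current_contact_force())
p,Q=r.current_tool_pos(),r.current_ee_rot()
i=optics.get_image("wrist");cv2.imwrite("pics/w1.png",i["pixels"][:,:,::-1])
r.set_gripper(0,40)
print(r.current_t(),r.current_opening(),r.current_tool_pos(),r.current_contact_force())
E
```

```text
3.0667 [ 0.45011024 -0.22162574  0.13509718] [ 1.08843459  0.55819319 -0.04180043]
3.5667 0.1136240665642033 [ 0.44999584 -0.22135875  0.13486369] [-1.39015971  0.96756266  5.59569099]
```

View pics/w1.png

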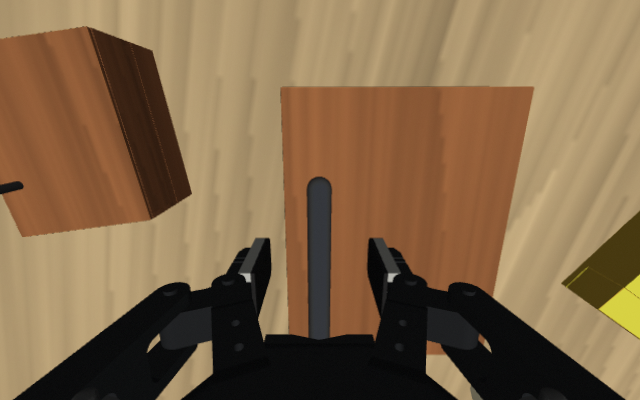

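The bar sits centred between the pads at column 319 and is gripped (opening 0.114, about 10 mm). Now the swing.

```bash
python3 - <<'E'
from h import *
from cell import r, optics
yaw=np.radians(12.3);ex=np.array([np.cos(yaw),np.sin(yaw),0]);ey=np.array([-ex[1],ex[0],0]);ez=np.array([0,0,1.])
g=r.current_tool_pos()+[0,0,-.003]
h0=g+.11*ex; h0[2]=.040
R0=R.from_quat(down(yaw+np.pi/2))
dx,dz=-.11,g[2]-.04
for th in np.arange(.2,1.81,.2).clip(0,1.77):
    p=h0+ex*(dx*np.cos(th)+dz*np.sin(th))+ez*(-dx*np.sin(th)+dz*np.cos(th))
    q=R.from_rotvec(ey*.3*th)*R0
    r.move_linear(p-.003*q.as_matrix()[:,2],q.as_quat(),vel=.08)
    f=r.current_contact_force();print(round(th,2),round(r.current_t(),2),f.round(1),round(r.current_opening(),3))
    if np.linalg.norm(f)>40: print("stop");break
for n in("scene","top"):
    i=optics.get_image(n);cv2.imwrite(f"pics/{n}2.png",i["pixels"][:,:,::-1])
E
```

```text
0.2 4.08 [-7.9 -3.   6.8] 0.106
0.4 4.59 [-7.9 -1.  11.4] 0.112
0.6 5.1 [-6.2  0.  12.6] 0.109
0.8 5.61 [-1.   0.2  7.5] 0.116
1.0 6.12 [-0.1 -0.4  7.8] 0.112
1.2 6.62 [ 0.1 -2.9 -0.3] 0.109
1.4 7.13 [ 1.6 -4.2  0.2] 0.116
1.6 7.64 [ 0.2 -3.7  0.8] 0.111
1.77 8.1 [ 1.5 -2.5  0.6] 0.113
```

View pics/scene2.png

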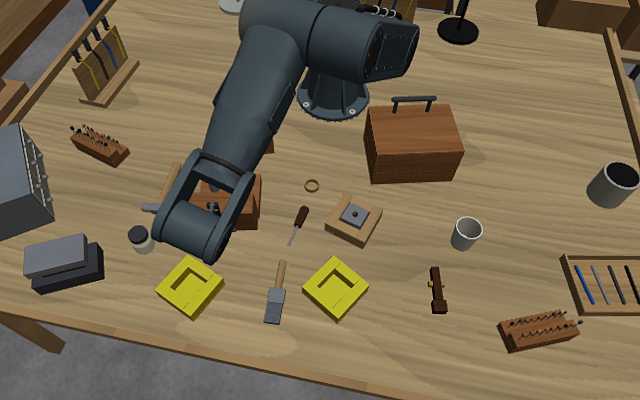

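```bash
python3 - <<'E'
from h import *
from cell import r, optics
r.set_gripper(.32)
z=R.from_quat(r.current_ee_rot()).as_matrix()[:,2]
r.move_linear(r.current_tool_pos()-.11*z,vel=.2)
print(r.current_t(),r.current_contact_force())
# look down on block from the side; yaw so camera stands toward robot side
yaw=np.radians(12.3)
# camera above case: stand back
c=np.array([.4933,-.212,0]);
p,q=np.array([.47,-.02,.29]),down(0)
for s in (0,np.pi/2,-np.pi/2,np.pi): print(s,r.inverse_kinematics(p,down(s)))
r.move_to(p,down(0))
print(r.current_t())
for n in("scene","top","wrist"):
    T=toolT(r.current_tool_pos(),r.current_ee_rot())
    i=optics.get_image(n);i["T"]=T;np.save(n+"3.npy",i,allow_pickle=True);cv2.imwrite(f"pics/{n}3.png",i["pixels"][:,:,::-1])
E
```

```text
9.2167 [-0.93811382 -0.02593911 -1.09251948]
0 [-1.41535929e-01  1.64794382e-01  1.80219464e+00 -4.44089210e-16
  1.17460363e+00  1.42926040e+00]
1.5707963267948966 [-1.41535929e-01  1.64794382e-01  1.80219464e+00 -4.44089210e-16
  1.17460363e+00 -1.41535929e-01]
-1.5707963267948966 None
3.141592653589793 [-1.41535929e-01  1.64794382e-01  1.80219464e+00 -4.44089210e-16
  1.17460363e+00 -1.71233226e+00]
10.875
```

View pics/scene3.png

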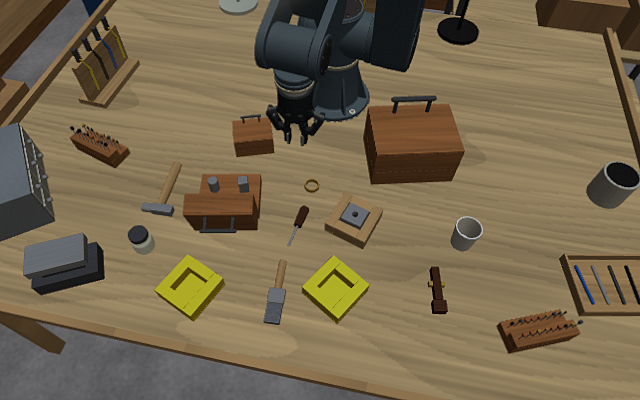

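View pics/top3.png

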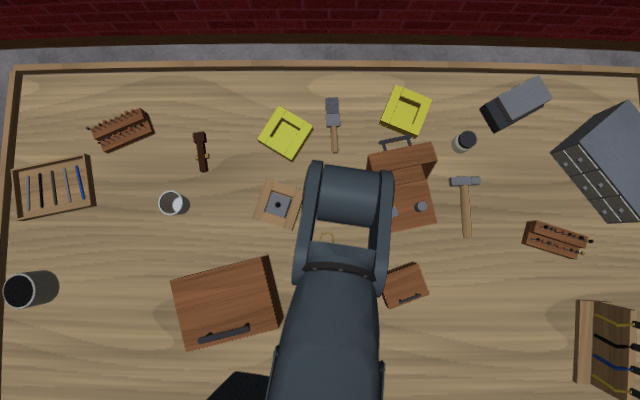

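View pics/wrist3.png

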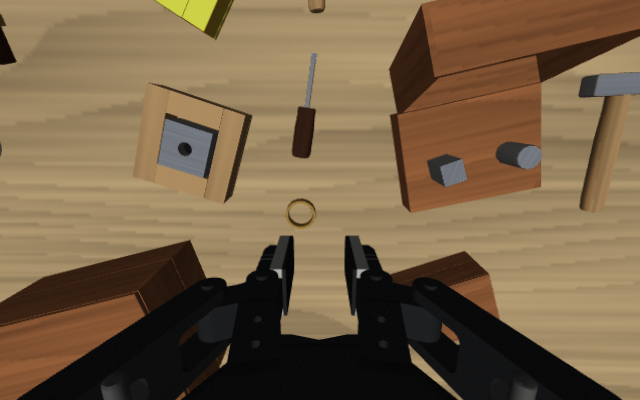

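The lid is open. In the wrist picture the square head is at (447,171) on the +y side and the round head at (519,155) on the −y side. The hole is at (184,149). I'll take one closer wrist view over the case and one over the block.

```bash
python3 - <<'E'
from h import *
from cell import r, optics
yaw=np.radians(12.3);ey=np.array([-np.sin(yaw),np.cos(yaw),0])
q=down(yaw+np.pi/2)
bl=np.array([.4995,.147,0]); st=np.array([.4924,-.2551,0])
def shot(n,k):
    T=toolT(r.current_tool_pos(),r.current_ee_rot())
    i=optics.get_image(n);i["T"]=T;np.save(n+k+".npy",i,allow_pickle=True);cv2.imwrite(f"pics/{n}{k}.png",i["pixels"][:,:,::-1]);return i
# tool positioned so target lies ahead of fingers (toward +tool x ~ +y) : shift -y
r.move_to(bl-.05*ey+[0,0,.20],q); shot("wrist","4a")
r.move_to(st-.05*ey+[0,0,.24],q); r.set_gripper(.65); shot("wrist","4b")
print(r.current_t())
E
python3 - <<'E'
import cv2
a=cv2.imread("pics/wrist4a.png");b=cv2.imread("pics/wrist4b.png")
cv2.imwrite("pics/w4.png",cv2.resize(cv2.vconcat([a,b]),None,fx=.74,fy=.74))
E
```

```text
14.3833
```

View pics/w4.png

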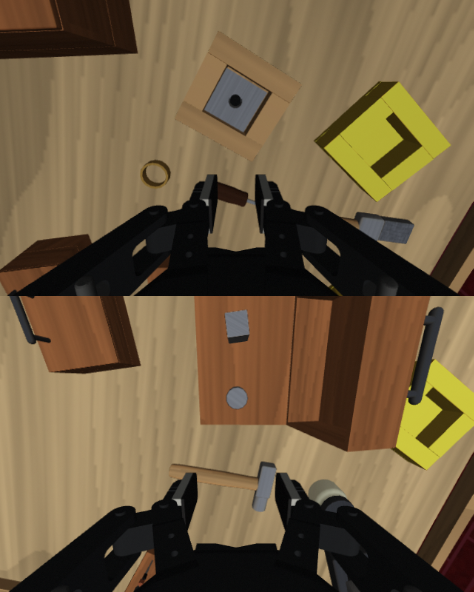

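```bash
cat >> h.py <<'E'
def steel(i,box,lo=80,smax=70):
    c0,c1,r0,r1=box
    hsv=cv2.cvtColor(i["pixels"],cv2.COLOR_RGB2HSV);m=np.zeros(hsv.shape[:2],np.uint8)
    m[r0:r1,c0:c1]=((hsv[...,1]<smax)&(hsv[...,2]>lo))[r0:r1,c0:c1]
    return m
def hole(i,box,dark=60):
    c0,c1,r0,r1=box
    g=cv2.cvtColor(i["pixels"],cv2.COLOR_RGB2GRAY);m=np.zeros(g.shape,np.uint8);m[r0:r1,c0:c1]=(g<dark)[r0:r1,c0:c1]
    n,l,s,c=cv2.connectedComponentsWithStats(m);k=1+np.argmax(s[1:,4]);return c[k],s[k],(l==k)
E
python3 - <<'E'
from h import *
L=lambda n:np.load(n+".npy",allow_pickle=True).item()
i=L("wrist4b");T=i["T"]; print(i["pixels"][138,319],i["pixels"][138,290])
P=cloud(i,T)
m=steel(i,(295,345,115,165));n,l,s,c=cv2.connectedComponentsWithStats(m);k=1+np.argmax(s[1:,4]);print(s[k],c[k])
print("z med",np.median(P[l==k][:,2]),"z pts",np.percentile(P[l==k][:,2],[5,50,95]))
cnt=max(cv2.findContours((l==k).astype(np.uint8),0,1)[0],key=len);el=cv2.fitEllipse(cnt);print(el, plane(i,[c[k],el[0]],.084,T))
rs=[]
o,d=rays(i,[c[k]],T);rs.append((o,d[0]))
for nm,box in(("top3",(412,432,196,216)),("scene3",(203,223,172,195))):
    j=L(nm);mm=steel(j,box);n,l,s,c2=cv2.connectedComponentsWithStats(mm);kk=1+np.argmax(s[1:,4]);Q=cloud(j)
    mt=(l==kk)&(Q[...,2]>.079);cc=np.argwhere(mt).mean(0)[::-1];print(nm,s[kk],mt.sum(),cc,plane(j,[cc],.084),np.percentile(Q[l==kk][:,2],[5,50,95]))
    o,d=rays(j,[cc]);rs.append((o,d[0]))
print("tri",tri(rs))
# hole
rs=[]
for nm,box in(("wrist4a",(300,336,118,154)),("wrist3",(172,197,138,162)),("top3",(270,287,196,212)),("scene3",(344,364,207,222))):
    j=L(nm);T=j["T"] if nm[0]=="w" else None
    c,s,mm=hole(j,box,70);print(nm,c,s,plane(j,[c],.046,T));o,d=rays(j,[c],T);rs.append((o,d[0]))
print("hole tri all",tri(rs),"w",tri(rs[:2]))
# steel insert z from wrist4a depth
j=L("wrist4a");P=cloud(j,j["T"]);mm=steel(j,(270,370,85,190));print("steel z",np.percentile(P[mm>0][:,2],[10,50,90]))
E
```

```text
[112 116 124] [139  88  53]
[306 124  29  29 654] [319.76911315 137.81498471]
z med nan z pts [nan nan nan]
((319.7709655761719, 137.8251953125), (27.784568786621094, 28.195436477661133), 26.542943954467773) [[ 0.49406625 -0.2562194   0.084     ]
 [ 0.49406996 -0.25622821  0.084     ]]
top3 [418 201   9  10  75] 70 [421.94285714 205.9       ] [[ 0.49315744 -0.25561136  0.084     ]] [nan nan nan]
scene3 [208 176   9   8  58] 58 [211.94827586 179.82758621] [[ 0.49460022 -0.25370364  0.084     ]] [0.08022734 0.08252727 0.08696729]
tri [ 0.49350595 -0.25570919  0.08193966]
wrist4a [317.51351351 136.47490347] [309 127  18  19 259] [[0.49893822 0.14634007 0.046     ]]
wrist3 [184.32876712 148.60958904] [178 142  14  14 146] [[0.49917884 0.14662107 0.046     ]]
top3 [277.40740741 204.25925926] [275 202   6   6  27] [[0.49894658 0.14764036 0.046     ]]
scene3 [354.66666667 213.875     ] [352 212   6   5  24] [[0.49860805 0.14816829 0.046     ]]
hole tri all [0.49893914 0.14721536 0.0460473 ] w [0.49907956 0.1464061  0.04639186]
steel z [nan nan nan]
```

```bash
python3 - <<'E'
from h import *
from cell import r, optics
q=down(np.radians(12.3)+np.pi/2)
s=np.array([.4938,-.2559,.067])
r.move_to(s+[0,0,.06],q)
r.move_linear(s,vel=.1)
p=r.current_tool_pos();print(r.current_t(),p,r.current_contact_force())
r.set_gripper(0,60)
print(r.current_opening(),r.current_tool_pos(),r.current_contact_force())
r.move_linear(s+[0,0,.10],vel=.1)
print(r.current_t(),r.current_opening(),r.current_contact_force(),r.current_torque())
r.sleep(.15)
i=optics.get_image("wrist");i["T"]=toolT(r.current_tool_pos(),r.current_ee_rot());np.save("wrist5.npy",i,allow_pickle=True);cv2.imwrite("pics/wrist5.png",i["pixels"][:,:,::-1])
E
```

```text
15.6917 [ 0.49416537 -0.256215    0.06759798] [-0.14249925  0.62153152 -0.13515681]
0.3109443290082173 [ 0.49415238 -0.25609328  0.06782579] [-0.99462188  1.48698172  6.35491644]
17.2083 0.31507662572062956 [-1.2273958  -0.08672025 -3.56604317] [3.93831363e-02 3.12096632e-02 8.24143385e-05]
```

View pics/wrist5.png

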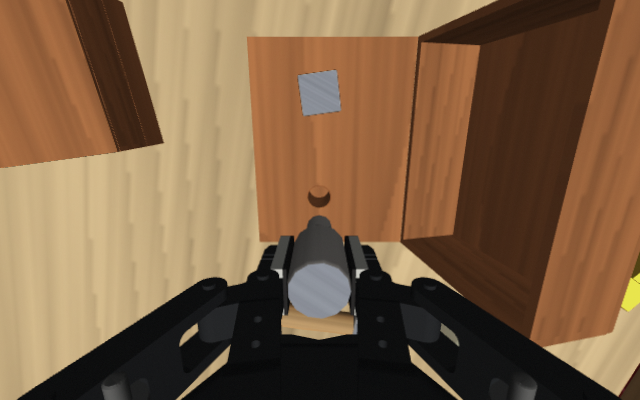

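```bash
python3 - <<'E'
from h import *
from cell import r, optics
q=down(np.radians(12.3)+np.pi/2)
hx=np.array([.4990,.1464])
c=r.current_tool_pos()
r.move_linear([hx[0],hx[1],.18],vel=.25)
r.move_linear([hx[0],hx[1],.134],vel=.1)
r.sleep(.2)
print(r.current_t(),r.current_contact_force())
T=toolT(r.current_tool_pos(),r.current_ee_rot());print(T.round(4))
i=optics.get_image("wrist");i["T"]=T;np.save("wrist6.npy",i,allow_pickle=True)
a=i["pixels"][140:300,240:400,::-1];cv2.imwrite("pics/wrist6.png",cv2.resize(a,None,fx=3.75,fy=3.75,interpolation=cv2.INTER_CUBIC))
E
```

```text
19.975 [ 0.04260537 -0.91708384 -1.82745353]
[[-2.130e-01  9.770e-01  1.100e-03  4.993e-01]
 [ 9.770e-01  2.130e-01  2.000e-04  1.465e-01]
 [ 0.000e+00  1.100e-03 -1.000e+00  1.346e-01]
 [ 0.000e+00  0.000e+00  0.000e+00  1.000e+00]]
```

View pics/wrist6.png

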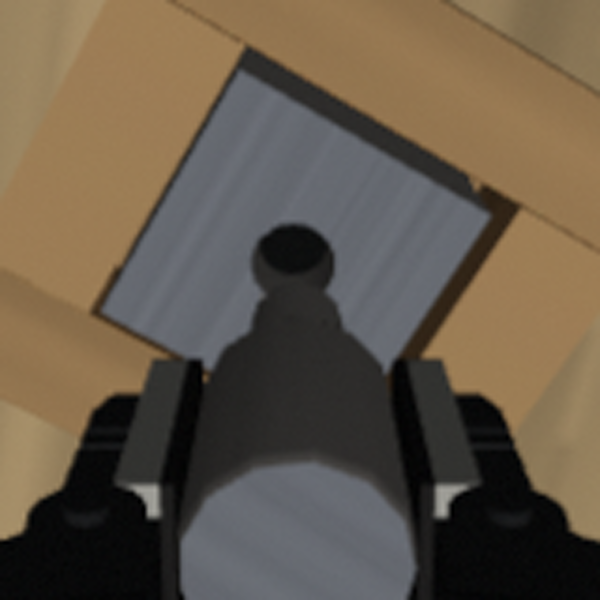

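```bash
python3 - <<'E'
from h import *
i=np.load("wrist6.npy",allow_pickle=True).item()
a=i["pixels"][194:236,298:340,::-1].astype(float);a=np.clip((a-5)*3,0,255).astype(np.uint8)
a=cv2.resize(a,None,fx=14,fy=14,interpolation=cv2.INTER_NEAREST);
for k in range(0,42,5): cv2.putText(a,str(194+k),(0,k*14+12),0,.4,(0,255,255));cv2.putText(a,str(298+k),(k*14,584),0,.35,(0,255,0))
cv2.imwrite("pics/wrist6z.png",a)
E
```

```text
(no output)
```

View pics/wrist6z.png

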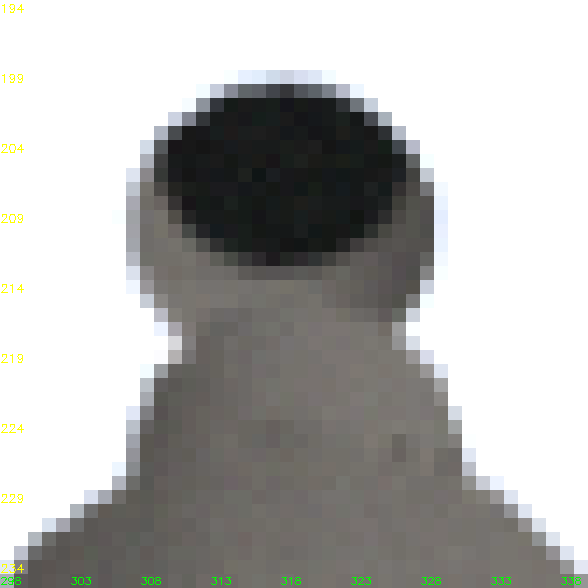

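```bash
python3 - <<'E'
from h import *
i=np.load("wrist6.npy",allow_pickle=True).item();T=i["T"];Ti=np.linalg.inv(T)
zs=.0460
def tl(px,z): 
    P=plane(i,px,z,T);return (np.c_[P,np.ones(len(P))]@Ti.T)[:,:3]
print("hole top,left,right (tool)",tl([(318,199.1),(307.2,208.5),(328.8,208.5)],zs)*1000)
fz=T[2,3]-.0576
for row in (213.5,214.5,215.5): print("foot row",row,(tl([(319,row)],fz)*1000).round(2),(tl([(319,row)],fz+.001)*1000).round(2))
for row,l,rr in((221,308.4,328.9),(225,307.3,330.3)): print(tl([(l,row),(rr,row)],fz+.006)*1000)
# predicted: foot at tool (0,0,.0576): project rim
M=np.linalg.inv(np.array(i["mount"]));
t=np.linspace(0,2*np.pi,13)
for rad,z in((7,.0576),(8,.0566)):
    pts=np.c_[rad/1000*np.cos(t),rad/1000*np.sin(t),np.full(13,z)]
    c=pts@M[:3,:3].T+M[:3,3];uv=cv2.projectPoints(c,np.zeros(3),np.zeros(3),K(i),np.array(i["D"]))[0].reshape(-1,2);print(rad,uv[:4].round(1).tolist(), uv[:,0].min(),uv[:,0].max())
hc=np.array([.49894,.14634,.046,1]);print("hole4a in tool",(Ti@hc)*1000)
E
```

```text
hole top,left,right (tool) [[ 8.45703207 -0.29695366 88.62311975]
 [ 0.9963122  -8.531974   88.61378349]
 [ 0.97963725  7.91495476 88.63234005]]
foot row 213.5 [[ 7.91  0.45 57.6 ]] [[ 8.26  0.45 56.6 ]]
foot row 214.5 [[ 7.22  0.45 57.6 ]] [[ 7.58  0.45 56.6 ]]
foot row 215.5 [[ 6.53  0.45 57.6 ]] [[ 6.89  0.45 56.6 ]]
[[ 4.99174484 -6.28226592 51.59297475]
 [ 4.97810866  6.73905096 51.6076663 ]]
[[ 2.27045314 -7.01325264 51.59213363]
 [ 2.25494181  7.65628573 51.60868481]]
7 [[318.3, 214.8], [323.7, 216.2], [327.5, 219.8], [328.9, 224.8]] 307.7121320807507 328.9297416283764
8 [[318.3, 213.9], [324.5, 215.4], [328.9, 219.7], [330.5, 225.4]] 306.1322731711471 330.5032659874958
hole4a in tool [-5.13454502e-02 -5.03208012e-01  8.86228358e+01  1.00000000e+03]
```

```bash
python3 - <<'E'
from h import *
from cell import r, optics
x,y=.49834,.14615
r.move_linear([x,y,.108],vel=.05); r.sleep(.1)
f0=r.current_contact_force();print(r.current_t(),r.current_tool_pos(),f0.round(2),r.current_torque().round(3))
z=.108
while z>.0925:
    z-=.001
    r.move_linear([x,y,z],vel=.03)
    f=r.current_contact_force()-f0
    print(round(z,4),r.current_tool_pos().round(4),f.round(1))
    if f[2]>6: print("contact");break
print(r.current_t())
E
```

```text
20.7917 [0.49851189 0.14619595 0.10823234] [-0.38  0.46 -2.59] [-0.012 -0.013  0.023]
0.107 [0.4984 0.1461 0.1071] [-0.  -0.7  0.6]
0.106 [0.4983 0.1461 0.106 ] [-0.3  0.1  0.1]
0.105 [0.4983 0.1461 0.1049] [ 1.1 -0.4 -0.3]
0.104 [0.4983 0.1461 0.1039] [ 0.5 -0.9 -0.5]
0.103 [0.4983 0.1462 0.1029] [ 0.7 -0.6 -0.5]
0.102 [0.4983 0.1461 0.1019] [ 0.7 -0.2  0.8]
0.101 [0.4983 0.1461 0.1009] [ 0.5 -0.4 -0. ]
0.1 [0.4983 0.1461 0.0999] [ 1.  -0.9  0. ]
0.099 [0.4983 0.1461 0.0989] [ 0.1  0.4 -0.2]
0.098 [0.4983 0.1461 0.0979] [ 0.9  0.2 -0.2]
0.097 [0.4983 0.1462 0.0969] [ 0.4 -0.4 -1.2]
0.096 [0.4983 0.1462 0.0959] [ 0.5  0.2 -0.8]
0.095 [0.4983 0.1461 0.0949] [ 0.9 -0.4 -1. ]
0.094 [0.4983 0.1461 0.094 ] [ 1.  -0.4 -0.2]
0.093 [0.4983 0.1462 0.093 ] [ 0.4  0.1 -1.1]
0.092 [0.4983 0.1461 0.0919] [ 1.2 -0.7 -0.4]
24.7917
```

It entered on the first try with no side force. Now I press it home, watching the force.

```bash
python3 - <<'E'
from h import *
from cell import r, optics
x,y=.49834,.14615
r.set_gripper(0,90)
z=.092
while z>.069:
    z-=.001
    r.move_linear([x,y,z],vel=.03)
    f=r.current_contact_force()
    print(round(z,4),r.current_tool_pos().round(4),f.round(1),round(r.current_opening(),3))
    if f[2]>28: print("contact");break
print(r.current_t())
i=optics.get_image("wrist");cv2.imwrite("pics/wrist7.png",i["pixels"][:,:,::-1])
E
```

```text
0.091 [0.4983 0.1461 0.0909] [ 0.2  0.1 -3.1] 0.301
0.09 [0.4983 0.1462 0.0899] [ 0.2 -0.3 -1.8] 0.306
0.089 [0.4983 0.1461 0.089 ] [ 0.6 -0.  -2.9] 0.31
0.088 [0.4984 0.1462 0.0882] [-3.   0.   5.2] 0.305
0.087 [0.4984 0.1462 0.0873] [-2.1 -0.3  5.1] 0.308
0.086 [0.4984 0.1461 0.0863] [-1.5 -0.   4.3] 0.307
0.085 [0.4984 0.1462 0.0853] [-3.2 -0.5  4.2] 0.307
0.084 [0.4984 0.1462 0.0843] [-1.8 -0.7  6. ] 0.311
0.083 [0.4984 0.1462 0.0833] [-2.1 -0.6  4.4] 0.306
0.082 [0.4984 0.1462 0.0823] [-2.7 -0.7  5.8] 0.302
0.081 [0.4984 0.1462 0.0813] [-2.3 -0.6  4.2] 0.305
0.08 [0.4984 0.1462 0.0803] [-1.7 -0.4  4.5] 0.308
0.079 [0.4984 0.1462 0.0793] [-1.7 -0.4  5.7] 0.31
0.078 [0.4984 0.1462 0.0783] [-1.3 -0.4  4.7] 0.311
0.077 [0.4984 0.1462 0.0773] [-3.3 -1.   5.5] 0.305
0.076 [0.4984 0.1461 0.0763] [-2.  -0.1  4.4] 0.307
0.075 [0.4984 0.1461 0.0753] [-1.4 -0.7  5.7] 0.307
0.074 [0.4984 0.1462 0.0742] [-1.9 -1.   4.3] 0.302
0.073 [0.4984 0.1462 0.0739] [-5.4 -2.  14.3] 0.31
0.072 [0.4985 0.1462 0.0738] [-9.9 -2.5 28.4] 0.31
contact
30.0083
```

View pics/wrist7.png

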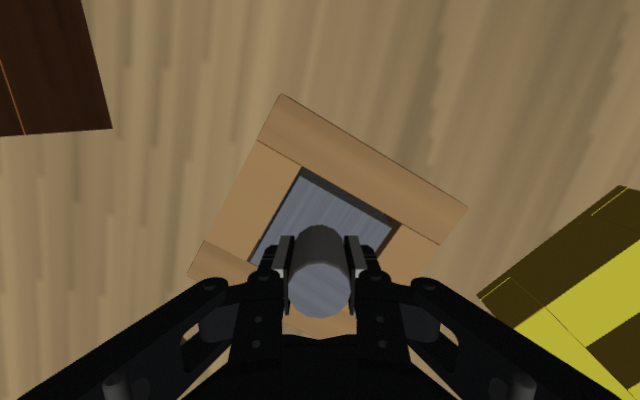

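The stop came at TCP z 0.0738, against an expected 0.0736 for fully home. The picture shows the head down on the steel. Now I'll release it, retreat and check.

```bash
python3 - <<'E'
from h import *
from cell import r, optics
x,y=.49834,.14615
r.move_linear([x,y,.0736],vel=.02)
r.set_gripper(.55)
print(r.current_opening(),r.current_contact_force())
r.move_linear([x,y,.2],vel=.12)
r.set_joints([-1.0,.1,1.7,0,1.34,0]); r.sleep(.3)
print(r.current_t(),r.current_contact_force(),r.current_tool_pos())
for n in("scene","top"):
    i=optics.get_image(n);np.save(n+"8.npy",i,allow_pickle=True);cv2.imwrite(f"pics/{n}8.png",i["pixels"][:,:,::-1])
    P=cloud(i);b=(250,310,172,235) if n=="top" else (325,385,180,250)
    m=steel(i,b)>0; s=m&(P[...,2]>.075)&(P[...,2]<.12);Q=P[s];print(n,s.sum(),np.nanmedian(Q,0),np.nanpercentile(Q[:,2],[5,95]))
    b=(360,455,130,245) if n=="top" else (185,270,150,240)
    m=steel(i,b)>0; s=m&(P[...,2]>.075)&(P[...,2]<.1);print("sq",s.sum(),np.nanmedian(P[s],0))
E
```

```text
0.5534026835055411 [ 0.02232729 -0.5369889   0.6155366 ]
34.2167 [-0.22416747  0.14291686  0.23094392] [ 0.29119863 -0.36695295  0.36147651]
scene 68 [0.49863245 0.14741091 0.0887466 ] [0.08602165 0.09205991]
sq 68 [ 0.47695511 -0.17296661  0.08307727]
top 74 [0.4983644  0.14844181 0.09105671] [0.08779704 0.09333012]
sq 84 [ 0.4757899  -0.17268594  0.08522902]
```

View pics/scene8.png

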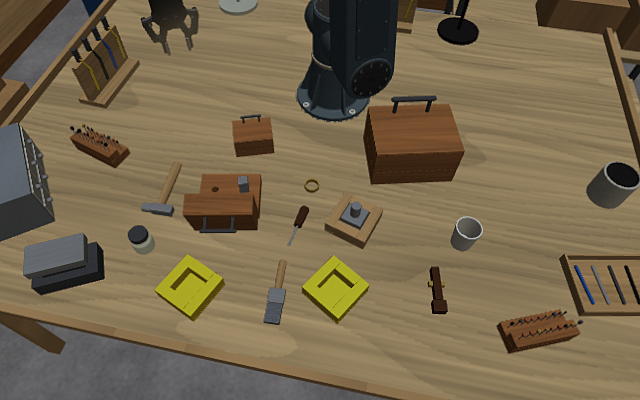

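View pics/top8.png

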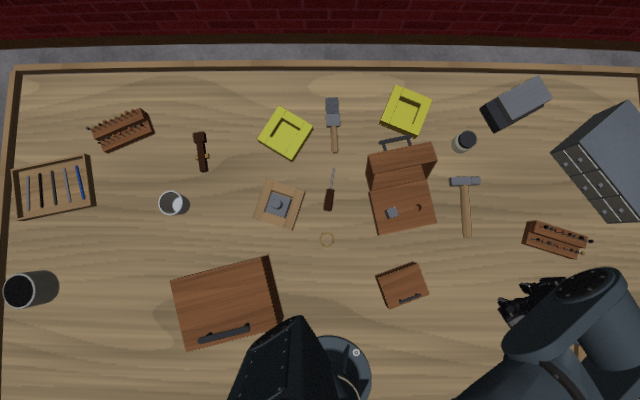

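The head top measures 0.089–0.091 m, against 0.090 m for fully home. The square stake is where it was, the lid is still open and the bystanders look unmoved. Handing in.

```bash
python3 -c "
from cell import r
r.hand_in(); print(r.current_t())"
```

```text
the job is handed in; nothing more can be done
the job is handed in; nothing more can be done
```

The round stake is pressed home in the steel block, the lid is open and the job is handed in, at about 34 s of the 69 s allowed. I swung the lid open by its bar handle. I then aligned the stake's foot to the hole with the wrist camera, and it went in on the first descent with no search needed.

- **Insertion:** the friction pad took a steady push of about 7 to 9 N. Then the stake stopped hard at tool height 0.0738 m, where 0.0736 m was expected for fully home.
- **Stake height:** the two fixed cameras put the top of the head at 0.089 and 0.091 m, against the nominal 0.090 m. Head position also agreed with the hole to about 2 mm, within the calibration.
- **Lid and square stake:** both fixed cameras show the lid leaning back open; I did not measure its angle. The square stake measured within about 2 mm of where it should stand.
- **Bystanders and robot:** nothing else looks moved in the images, judged by eye. The gripper was clear, with no contact force.

No check failed or disagreed beyond the 2 mm calibration. Some wrist-camera depth readings came back empty, so I took those heights by triangulating between views instead.

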